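# Make room in a tight spice rack and slide the slim jar in

### The job

The slim spice jar standing on the cutting board belongs in the spice rack, immediately to the right (as seen from the robot) of the one short jar, between it and the jar that is now its right-hand neighbour. Make room by nudging the row apart towards both ends, without lifting any of the jars out of the rack, then stand the slim jar upright in the gap, fully down on the rack's floor. Keep every jar upright and leave the other things on the worktop alone.

Things in the scene. Friction and masses are not known exactly. Their poses are not given: they have to be found in the camera images.
- spice_rack: Wooden spice rack, fixed. Deck 90 mm deep (x), 350 mm long (y), its floor 10 mm above the worktop; two rails (tops 22 mm up, inner faces 27 mm either side of x = 0) keep one row of jars on the line x = 0. A wooden housing block 62 mm high at each end (inner faces at y = +-149 mm). Origin on the worktop under the deck's middle, z up, y along the row to the robot's left.
- left_plate (a point): Middle of the inner face of the left end plate: dark steel, 50 mm wide, 6 mm thick, 13 to 73 mm above the worktop, on two rods. It closes the row; pushed by the jars it slides outward stiffly (about 2 N), stays where it is left, and stops firmly at a hidden, unmarked stop well before the housing.
- right_plate (a point): The same at the right end. The travels of the two plates differ, and neither is enough alone: only with both pushed right out to their stops has the row room for the slim jar, with about 6 mm to spare in all. Sliding a group of jars takes up to about 8 N, more if the held jar is pressed down; 11 to 15 N at a stop is ample.
- slim_jar: The slim spice jar, round, 42 mm in diameter, 106 mm high including its cap (cap from 85 mm up), 0.11 kg. Standing on the purple cutting board (8 mm thick). Origin at the centre of its underside, z up.
- short_jar: The one short spice jar of the row, 97 mm high including its cap, square body with rounded corners 46 mm across flats, flats along and across the row, round cap 45 mm in diameter (from 76 mm up), 0.11 kg. Origin at the centre of its underside, z up; axes as the rack's at first; stands on the rack's floor in the first, second or third place from the left.
- row_jar_1: A round spice jar of the row, 46 mm in diameter, 105 mm high including its cap (45 mm in diameter, from 84 mm up), 0.11 kg; origin at the centre of its underside, z up. Three alike stand in the row with the short jar, about 47 mm apart from centre to centre.
- row_jar_2: Like row_jar_1.
- row_jar_3: Like row_jar_1; always at the right-hand end of the row.
- sugar_canister: Grey sugar canister 92 mm wide, 120 mm high, fixed, behind the rack. Origin under its centre.
- onion: Onion on the cutting board, 68 mm, a bystander. Origin under its centre.
- lemon: Lemon on the cutting board, 71 mm, a bystander. Origin under its centre.
- mug: White mug 94 mm high, a bystander behind the left end of the rack. Origin under its centre.
- peeler: Black peeler 170 mm long lying on the cutting board, a bystander. Origin under its centre.
- timer: Kitchen timer 66 mm wide, 58 mm high, a bystander. Origin under its centre.
- jam: Jam jar 63 mm wide, 104 mm high, a bystander behind the rack. Origin under its centre.
Mind the look-alikes: they are no part of the job. Leave any blue look-alike of the row_jar_1 alone.

How it is judged:
At the end, for the whole second after the job is handed in: All five jars upright (under 0.1 rad) on the rack's floor (within 4 mm), within 14 mm of the row's middle line; the slim jar at rest to the right of the short jar, their centres less than 60 mm apart (z of slim_jar in the frame of spice_rack between 0.006 and 0.014 m and x of slim_jar in the frame of spice_rack between -0.014 and 0.014 m and y of slim_jar in the frame of spice_rack between -0.13 and 0.13 m and angle between each of slim_jar, short_jar, row_jar_1, row_jar_2, row_jar_3's own z axis and vertical below 0.1 rad and z of short_jar in the frame of spice_rack between 0.006 and 0.014 m and x of short_jar in the frame of spice_rack between -0.014 and 0.014 m and y of short_jar in the frame of spice_rack between -0.13 and 0.13 m and z of row_jar_1 in the frame of spice_rack between 0.006 and 0.014 m and x of row_jar_1 in the frame of spice_rack between -0.014 and 0.014 m and y of row_jar_1 in the frame of spice_rack between -0.13 and 0.13 m and z of row_jar_2 in the frame of spice_rack between 0.006 and 0.014 m and x of row_jar_2 in the frame of spice_rack between -0.014 and 0.014 m and y of row_jar_2 in the frame of spice_rack between -0.13 and 0.13 m and z of row_jar_3 in the frame of spice_rack between 0.006 and 0.014 m and x of row_jar_3 in the frame of spice_rack between -0.014 and 0.014 m and y of row_jar_3 in the frame of spice_rack between -0.13 and 0.13 m and horizontal distance between slim_jar and short_jar below 0.06 m and y of slim_jar in the frame of short_jar below -0.025 m and linear speed of slim_jar below 0.02 m/s); the robot touches nothing.
It fails at once if a jar of the row is lifted out (more than 25 mm above the rack's floor) (z of any of short_jar, row_jar_1, row_jar_2, row_jar_3 in the frame of spice_rack above 0.035 m).
It fails at once if a jar is tipped by more than 0.5 rad (angle between any of short_jar, row_jar_1, row_jar_2, row_jar_3, slim_jar's own z axis and vertical above 0.5 rad).
It fails at once if a bystander (onion, lemon, mug, peeler, timer, jam jar) is moved by more than 30 mm (distance of any of onion, lemon, mug, peeler, timer, jam from where it was at the start of the episode above 0.03 m).
It also fails if it takes over 67 s, if anything falls off the work surface, if the arm or the gripper's body presses on something with over 40 N, if the wrist force passes 120 N, or if a joint passes its speed limit or range.

### The arm

A 7-joint arm with a two-finger parallel gripper is mounted at the origin on a cart in front of the work surface, level with it; the furniture and walls round the work are solid. World frame = base frame: x ahead of the robot, y to its left, z up, the work surface at z = 0. Lengths are in m, angles in rad, forces in N, time in s.
With the tool pointing down it reaches from about 0.4 to 0.85 m from the base axis. Payload 4.5 kg.
Tool frame: the origin (TCP) lies on the centre line of the jaws, within the pads' length; the fingertips stand 17 mm ahead of it and the grasp point (between the pads) lies 2 mm behind it; z points along the fingers, y is the line along which they close (so a half turn about z gives the same grasp; the last joint's range is limited). The gripper opens to 88 mm and grips with 3 to 60 N. Pads are 18 mm wide; open, the fingers measure 123 mm over their backs; the gripper's body (75 mm by 187 mm) begins 45 mm behind the grasp point.
Start: joints at [-1.111, 0.689, -0.195, 1.565, 0.157, 0.902, -0.215], TCP at [0.258, 0.569, 0.256] pointing down, gripper open.
Joint ranges: [-3.01, 3.01], [-0.46, 2.08], [-1.47, 1.51], [0.13, 2.56], [-1, 4.14], [0.04, 2.09], [-2.66, 2.66]. Speed limits (rad/s): [2.57, 2.57, 3.14, 3.14, 3.14, 3.14, 3.14].

### API

Orientations are given as [roll, pitch, yaw] about the fixed x, y, z axes, in that order (R = Rz(yaw) Ry(pitch) Rx(roll)).
In Python, from plant import status, viewer, arm gives the robot as it stands.
- The arm moves only by the tool apply_moves, never from a script. Its argument "plan" is a list of rows, each an object of numbers: "dx", "dy", "dz": the shift along the tool's x, y, z in units of 40 mm (1.0 is 40 mm); "ax", "ay", "az": the turn, a rotation vector about the tool's x, y, z in units of 5 degrees (1.0 is 5 degrees); "hand": the finger opening in mm, from 0 to 88.1. A call has 1 to 8 rows; each row is the pose to reach, as a shift and turn from the pose commanded when the call began, along the tool's axes at that moment; what a row does not reach only later rows make up. A row lasts 1/12 s, in which the tool goes at most 41.7 mm and 7.16 degrees, less where a joint would pass 70% of its speed; a pose out of reach is approached as far as the arm can. A call with a gripper value outside its range is refused whole. The fingers move at their own pace and stop on an object; "newtons" is the grip in N (left out, the last holds). Time passes only in rows, so rows that repeat a pose let the fingers close. It gives the time, the measured TCP pose, the force, the opening and the grip force at its end, in the units of the state.
- status.sense(): the state, without advancing time (a new reading comes with each control period).
- viewer.get_image(name): name is "scene" or "top" or "wrist"; returns (picture, depth): 480x640x3 uint8, red, green, blue; 480x640 float32, m along the optical axis (not along the pixel's ray), 0 where there is no reading.
- viewer.get_calibration(name): a dict with "mtx" (3x3 intrinsics, pixels), "dist_coeffs" ([k1, k2, p1, p2, k3] as OpenCV has them; the pictures are not rectified), "pose" (4x4, takes a point from camera to world coordinates). Camera axes: x right, y down, z forward; pixel columns grow to the right and rows downward; lengths in m; the calibration is good to about 2 mm. A picture is of the moment at which its call begins: read the wrist's pose just before it. get_calibration takes no time and is no camera call; for the wrist camera it gives the pose at the moment of the call.
- arm.job_done(): hands the job in; it is judged then, once.
Trained networks look in the newest picture that a camera, given by its name, has taken for a name from the list of things; names that differ only in an ending like _2 or _b are one class to them, and where a whole thing is asked for, a point or a joint stands for the part that bears it (a point fixed in the world has none). Each returns a list of dicts, best first, with "score" (0 to 1); they miss things now and then, are a little off and sometimes report something else, mostly with a low value. They report only what shows in the picture. A call takes as long as a camera call. They do not tell look-alikes from the thing itself.
- viewer.outline_of(name, camera): "region" (480x640 bool, what is visible of it) and "position" ([column, row] in pixels, amid what is visible of it).
The state is a dict: "clock": time; "q": joint angles; "qd": joint speeds; "joint_torque": joint torques, N m; "eef_pos": TCP position; "orientation": TCP orientation; "wrist_force": force on the tool from outside, world axes, zero at the start; "wrist_torque": the same for the moment, N m; "opening": finger opening in m; "grasp_force": force on a finger pad.
Only numpy, scipy, OpenCV 4.12 (cv2) and the standard library are available. Lean on these libraries where they do the work, as an engineer would, in place of code of your own. Each camera call takes 0.05 s, during which the arm holds its last target. There are 200 camera calls.

## Working session

There is one attempt and no reset: what is moved stays moved. The work goes in short steps, Python scripts to look and compute and a tool call to move; the robot and the scene stay as the last step left them, time stands still between calls to the robot, and variables do not carry over. Pictures are saved under pics/ and viewed, at most 10 in all, crops included, and the job is handed in when it is done.

Besides the shell and the picture viewer there is one more tool, called after "Request:" as name([rows], argument=value, ...), one row to a line, values as JSON. apply_moves: Moves the arm, as the interface text tells. Its arguments: {"type":"object","properties":{"plan":{"type":"array","items":{"type":"object","properties":{"dx":{"type":"number"},"dy":{"type":"number"},"dz":{"type":"number"},"ax":{"type":"number"},"ay":{"type":"number"},"az":{"type":"number"},"hand":{"type":"number"}}}},"newtons":{"type":"number"}},"required":["plan"]}

```bash
mkdir -p pics; ls
cat > h.py <<'E'
import numpy as np, cv2
from plant import status, viewer, arm
from scipy.spatial.transform import Rotation as R
def cloud(cam, depth, mask=None):
    c=viewer.get_calibration(cam); K=np.array(c["mtx"]); d=np.array(c["dist_coeffs"]); T=np.array(c["pose"])
    m=depth>0
    if mask is not None: m&=mask
    v,u=np.nonzero(m)
    n=cv2.undistortPoints(np.stack([u,v],1).astype(float).reshape(-1,1,2),K,d).reshape(-1,2)
    z=depth[v,u]; P=np.c_[n*z[:,None],z]
    return P@T[:3,:3].T+T[:3,3],u,v
def save(cam,name):
    p,d=viewer.get_image(cam); cv2.imwrite(f"pics/{name}.png",p[:,:,::-1]); return p,d
E
python3 - <<'E'
from h import *
s=status.sense(); print({k:np.round(v,3) for k,v in s.items()})
for cam in ["top","scene"]:
    p,d=save(cam,cam+"0")
    print(cam,np.round(viewer.get_calibration(cam)["pose"],3).tolist())
    for n in ["spice_rack","left_plate","right_plate","slim_jar","short_jar","row_jar_1"]:
        for o in viewer.outline_of(n,cam):
            P,u,v=cloud(cam,d,o["region"])
            if len(P)==0: continue
            zt=np.percentile(P[:,2],98); t=P[P[:,2]>zt-.012]
            print(n,round(o["score"],2),np.round(o["position"]),"med",np.round(np.median(P,0),3),"top",np.round(zt,3),"c",np.round((t.min(0)+t.max(0))/2,3),np.round(np.ptp(t,axis=0),3))
E
```

```text
pics
{'clock': np.float64(0.0), 'q': array([-1.111,  0.69 , -0.195,  1.566,  0.157,  0.903, -0.215]), 'qd': array([-0.   ,  0.001, -0.   , -0.001, -0.001,  0.002, -0.002]), 'joint_torque': array([ 0.0000e+00, -5.2755e+01, -1.2670e+00, -1.5343e+01, -5.3000e-02,
        6.0000e-03,  0.0000e+00]), 'eef_pos': array([0.258, 0.569, 0.255]), 'orientation': array([-3.14 ,  0.   ,  2.716]), 'wrist_force': array([ 0.263,  0.007, -0.216]), 'wrist_torque': array([ 0.017,  0.015, -0.013]), 'grasp_force': np.float64(0.0), 'opening': np.float64(0.088)}
top [[-0.0, -0.994, 0.108, 0.459], [-1.0, 0.001, 0.008, 0.061], [-0.008, -0.108, -0.994, 1.157], [0.0, 0.0, 0.0, 1.0]]
spice_rack 0.71 [319. 271.] med [0.5   0.073 0.018] top 0.072 c [0.505 0.072 0.087] [0.139 0.345 0.054]
spice_rack 0.42 [376. 201.] med [ 0.668 -0.072  0.053] top 0.06 c [ 0.673 -0.075  0.055] [0.053 0.054 0.015]
left_plate 0.52 [270. 272.] med [0.492 0.186 0.044] top 0.075 c [0.488 0.171 0.084] [0.045 0.01  0.038]
right_plate 0.7 [360. 258.] med [ 0.53  -0.035  0.045] top 0.076 c [ 0.521 -0.025  0.073] [0.04  0.01  0.008]
slim_jar 0
[... 1922 characters left out ...]
 272.] med [0.481 0.125 0.02 ] top 0.066 c [0.502 0.073 0.066] [0.14  0.348 0.023]
short_jar 0.69 [319. 258.] med [0.473 0.147 0.079] top 0.108 c [0.491 0.144 0.103] [0.051 0.044 0.013]
row_jar_1 0.96 [362. 236.] med [0.498 0.008 0.081] top 0.116 c [0.513 0.003 0.111] [0.052 0.047 0.014]
row_jar_1 0.85 [348. 240.] med [0.49  0.055 0.084] top 0.116 c [0.507 0.05  0.113] [0.049 0.042 0.017]
row_jar_1 0.66 [332. 250.] med [0.482 0.101 0.084] top 0.116 c [0.498 0.097 0.112] [0.045 0.045 0.015]
row_jar_1 0.64 [184. 339.] med [0.428 0.501 0.04 ] top 0.236 c [0.227 0.526 0.239] [0.01  0.013 0.008]
row_jar_1 0.56 [236. 285.] med [0.497 0.348 0.069] top 0.106 c [0.512 0.344 0.102] [0.049 0.044 0.015]
```

Run:
```python
import cv2
a=cv2.imread("pics/top0.png"); b=cv2.imread("pics/scene0.png")
cv2.imwrite("pics/c.png",cv2.vconcat([cv2.resize(a[190:350,110:510],(800,320)),cv2.resize(b[160:360,150:550],(560,280)) if 0 else cv2.copyMakeBorder(cv2.resize(b[170:340,150:550],(660,280)),0,0,0,140,0)]))
```

```text
(no output)
```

View pics/c.png

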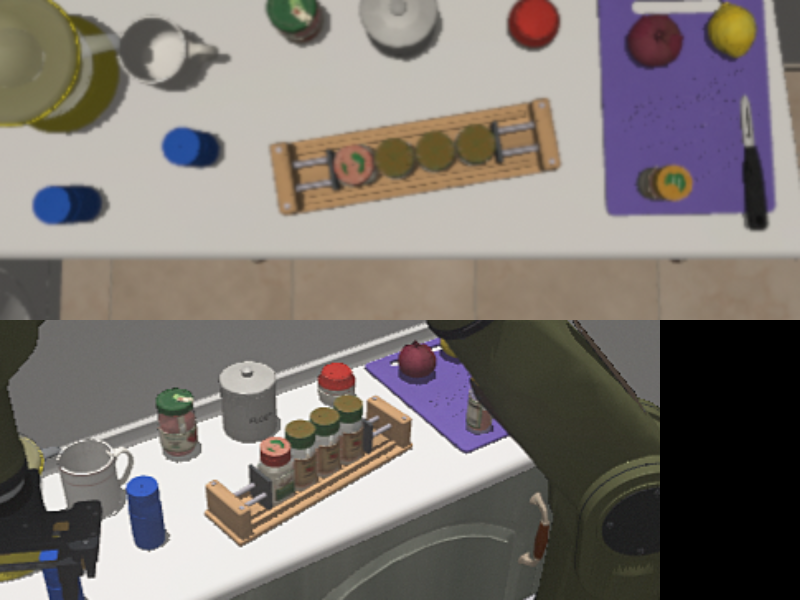

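The top view shows the rack running from pixel (285,178) to (543,133) in the crop. The short pink-capped jar is leftmost at (353,165), followed by three round olive-capped jars at (396,158), (437,151) and (476,143). The slim orange-capped jar is on the board at (672,184), and the blue look-alikes are off to the left. Rack yaw is about 0.17 rad. The slim jar goes between the short jar (0.493, 0.143) and the round jar at (0.501, 0.097).

I'll move above the short jar first, with the closing line across the row.

Request:
apply_moves([
  {"dx":-1.2,"dy":-0.9,"az":1.4,"hand":88},
  {"dx":-2.0,"dy":-1.5,"az":2.8},
  {"dx":-2.8,"dy":-2.1,"az":4.2},
  {"dx":-3.6,"dy":-2.7,"az":5.6},
  {"dx":-4.4,"dy":-3.3,"az":7.0},
  {"dx":-5.2,"dy":-3.9,"az":8.4},
  {"dx":-6.0,"dy":-4.5,"az":9.8},
  {"dx":-6.8,"dy":-5.1,"az":11.2},
])

```text
invalid input
```

Request:
apply_moves([
  {"dx":-1.0,"dy":-0.7,"dz":0,"ax":0,"ay":0,"az":1.4,"hand":88},
  {"dx":-1.8,"dy":-1.3,"dz":0,"ax":0,"ay":0,"az":2.8,"hand":88},
  {"dx":-2.6,"dy":-1.9,"dz":0,"ax":0,"ay":0,"az":4.2,"hand":88},
  {"dx":-3.4,"dy":-2.5,"dz":0,"ax":0,"ay":0,"az":5.6,"hand":88},
  {"dx":-4.2,"dy":-3.1,"dz":0,"ax":0,"ay":0,"az":7.0,"hand":88},
  {"dx":-5.0,"dy":-3.7,"dz":0,"ax":0,"ay":0,"az":8.4,"hand":88},
  {"dx":-5.8,"dy":-4.3,"dz":0,"ax":0,"ay":0,"az":9.8,"hand":88},
  {"dx":-6.6,"dy":-4.9,"dz":0,"ax":0,"ay":0,"az":11.2,"hand":88},
], newtons=20)

```text
clock: 1.37
eef_pos: [0.4183, 0.28, 0.2561]
orientation: [3.141, -0.0, 1.733]
wrist_force: [1.4, 0.8, -0.2]
opening: 0.0881
grasp_force: 0.0
```

Request:
apply_moves([
  {"dx":-0.9,"dy":0.3,"dz":0,"ax":0,"ay":0,"az":0,"hand":88},
  {"dx":-1.8,"dy":0.6,"dz":0.3,"ax":0,"ay":0,"az":0,"hand":88},
  {"dx":-2.7,"dy":1.0,"dz":0.6,"ax":0,"ay":0,"az":0,"hand":88},
  {"dx":-3.6,"dy":1.3,"dz":0.8,"ax":0,"ay":0,"az":0,"hand":88},
  {"dx":-3.6,"dy":1.3,"dz":0.8,"ax":0,"ay":0,"az":0,"hand":88},
  {"dx":-3.6,"dy":1.3,"dz":0.8,"ax":0,"ay":0,"az":0,"hand":88},
], newtons=20)

```text
clock: 1.87
eef_pos: [0.4938, 0.1456, 0.2234]
orientation: [-3.141, 0.001, 1.733]
wrist_force: [-0.7, 0.8, -0.3]
opening: 0.0877
grasp_force: 0.0
```

```bash
cat >> h.py <<'E'
def caps(cam="top",name="t",view=False):
    p,d=save(cam,name); s=status.sense()
    e=np.array(s["eef_pos"]); Rt=R.from_euler("xyz",s["orientation"]).as_matrix()
    print("eef",np.round(e,4),np.round(s["orientation"],3),"F",np.round(s["wrist_force"],1),"t",s["clock"],"open",s["opening"])
    for n in ["short_jar","row_jar_1","slim_jar"]:
        for o in viewer.outline_of(n,cam):
            P,u,v=cloud(cam,d,o["region"])
            if len(P)<30: continue
            zt=np.median(P[P[:,2]>np.percentile(P[:,2],90)-.004][:,2])
            t=P[abs(P[:,2]-zt)<.004][:,:2].astype(np.float32)
            c,r=cv2.minEnclosingCircle(t)
            q=np.r_[c,e[2]]
            print(n,round(o["score"],2),"c",np.round(c,4),"r",round(r,4),"ztop",round(zt,3),"tool d mm",np.round((q-e)@Rt*1000,1)[:2], "px",np.round(o["position"]))
E
python3 -c "
from h import *
caps('wrist','w1'); caps('top','t1')"
```

```text
eef [0.493  0.1481 0.2237] [-3.141e+00 -1.000e-03  1.737e+00] F [-0.1  0.8 -0.8] t 1.9167 open 0.08861981975207156
short_jar 0.79 c [0.4916 0.1472] r 0.0228 ztop 0.108 tool d mm [-0.7 -1.6] px [316. 230.]
row_jar_1 0.91 c [0.5148 0.015 ] r 0.0257 ztop 0.116 tool d mm [-134.8   -0.5] px [320. 406.]
row_jar_1 0.72 c [0.5074 0.0542] r 0.023 ztop 0.115 tool d mm [-95.   -1.3] px [317. 338.]
row_jar_1 0.68 c [0.514 0.326] r 0.0105 ztop 0.023 tool d mm [172.   50.1] px [375.   2.]
row_jar_1 0.59 c [0.4993 0.1017] r 0.0225 ztop 0.116 tool d mm [-46.8  -1.5] px [314. 298.]
eef [0.4924 0.1504 0.2241] [ 3.141e+00 -1.000e-03  1.742e+00] F [-0.9  0.2 -0.3] t 2.1167 open 0.08799582484215517
short_jar 0.5 c [0.4966 0.1244] r 0.0106 ztop 0.107 tool d mm [-26.4  -0.2] px [296. 271.]
row_jar_1 0.93 c [0.4465 0.489 ] r 0.0229 ztop 0.105 tool d mm [341.5  12.5] px [143. 290.]
row_jar_1 0.91 c [0.5167 0.0033] r 0.0222 ztop 0.116 tool d mm [-149.1   -1. ] px [348. 263.]
row_jar_1 0.67 c [0.5089 0.0494] r 0.0223 ztop 0.115 tool d mm [-102.4   -0.9] px [330. 265.]
row_jar_1 0.61 c [0.5012 0.0962] r 0.0224 ztop 0.116 tool d mm [-54.9  -0.5] px [308. 269.]
slim_jar 0.74 c [ 0.4712 -0.2225] r 0.0207 ztop 0.113 tool d mm [-363.9  -84.4] px [442. 282.]
```

View pics/w1.png

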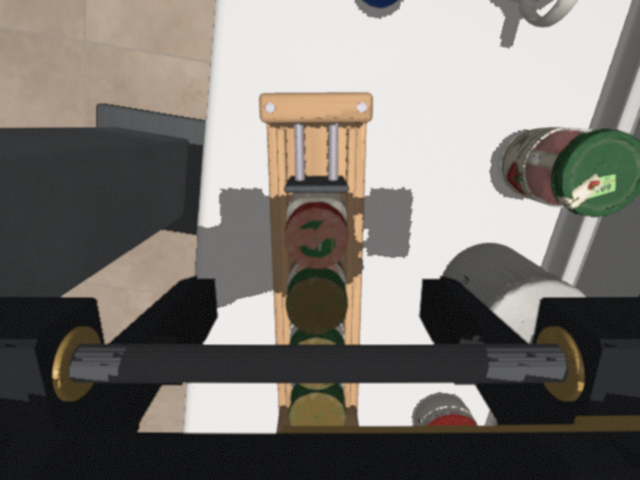

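The wrist view looks along the row: the short jar's cap is at (316,235), the plate at (316,184) just beyond it, and the fingers straddle the row with clear space on both sides. Next I descend and grip the short jar.

Request:
apply_moves([
  {"dx":-0.15,"dy":-0.02,"dz":0.9,"ax":0,"ay":0,"az":0,"hand":88},
  {"dx":-0.15,"dy":-0.02,"dz":1.8,"ax":0,"ay":0,"az":0,"hand":88},
  {"dx":-0.15,"dy":-0.02,"dz":2.7,"ax":0,"ay":0,"az":0,"hand":88},
  {"dx":-0.15,"dy":-0.02,"dz":3.4,"ax":0,"ay":0,"az":0,"hand":88},
  {"dx":-0.15,"dy":-0.02,"dz":3.7,"ax":0,"ay":0,"az":0,"hand":88},
  {"dx":-0.15,"dy":-0.02,"dz":3.7,"ax":0,"ay":0,"az":0,"hand":88},
  {"dx":-0.15,"dy":-0.02,"dz":3.7,"ax":0,"ay":0,"az":0,"hand":60},
  {"dx":-0.15,"dy":-0.02,"dz":3.7,"ax":0,"ay":0,"az":0,"hand":40},
], newtons=40)

```text
clock: 2.93
eef_pos: [0.4938, 0.1428, 0.0767]
orientation: [3.14, -0.0, 1.739]
wrist_force: [0.7, -0.6, 0.3]
opening: 0.0766
grasp_force: 0.0
```

Request:
apply_moves([
  {"dx":0,"dy":0,"dz":0,"ax":0,"ay":0,"az":0,"hand":40},
  {"dx":0,"dy":0,"dz":0,"ax":0,"ay":0,"az":0,"hand":40},
  {"dx":0,"dy":0,"dz":0,"ax":0,"ay":0,"az":0,"hand":40},
  {"dx":0,"dy":0,"dz":0,"ax":0,"ay":0,"az":0,"hand":40},
], newtons=40)

```text
clock: 3.27
eef_pos: [0.4935, 0.1425, 0.0764]
orientation: [3.14, -0.0, 1.738]
wrist_force: [0.3, 0.1, 0.5]
opening: 0.0499
grasp_force: 0.0
```

Request:
apply_moves([
  {"dx":0,"dy":0,"dz":0,"ax":0,"ay":0,"az":0,"hand":40},
  {"dx":0,"dy":0,"dz":0,"ax":0,"ay":0,"az":0,"hand":40},
  {"dx":0,"dy":0,"dz":0,"ax":0,"ay":0,"az":0,"hand":40},
  {"dx":0.08,"dy":0,"dz":0,"ax":0,"ay":0,"az":0,"hand":40},
  {"dx":0.15,"dy":0,"dz":0,"ax":0,"ay":0,"az":0,"hand":40},
  {"dx":0.22,"dy":0,"dz":0,"ax":0,"ay":0,"az":0,"hand":40},
  {"dx":0.3,"dy":0,"dz":0,"ax":0,"ay":0,"az":0,"hand":40},
], newtons=40)

```text
clock: 3.85
eef_pos: [0.4918, 0.1512, 0.0762]
orientation: [3.141, 0.004, 1.735]
wrist_force: [1.8, -5.7, 6.2]
opening: 0.0454
grasp_force: 40.0
```

Request:
apply_moves([
  {"dx":0.07,"dy":0,"dz":0,"ax":0,"ay":0,"az":0,"hand":40},
  {"dx":0.14,"dy":0,"dz":0,"ax":0,"ay":0,"az":0,"hand":40},
  {"dx":0.21,"dy":0,"dz":0,"ax":0,"ay":0,"az":0,"hand":40},
  {"dx":0.28,"dy":0,"dz":0,"ax":0,"ay":0,"az":0,"hand":40},
], newtons=40)

```text
clock: 4.18
eef_pos: [0.49, 0.1623, 0.0762]
orientation: [3.141, 0.004, 1.735]
wrist_force: [0.9, -5.5, 7.2]
opening: 0.0451
grasp_force: 40.0
```

Request:
apply_moves([
  {"dx":0.06,"dy":0,"dz":0,"ax":0,"ay":0,"az":0,"hand":40},
  {"dx":0.12,"dy":0,"dz":0,"ax":0,"ay":0,"az":0,"hand":40},
  {"dx":0.12,"dy":0,"dz":0,"ax":0,"ay":0,"az":0,"hand":40},
], newtons=40)

```text
clock: 4.43
eef_pos: [0.4891, 0.1676, 0.0762]
orientation: [3.141, 0.003, 1.736]
wrist_force: [0.9, -4.0, 6.3]
opening: 0.0453
grasp_force: 40.0
```

Request:
apply_moves([
  {"dx":0.05,"dy":0,"dz":0,"ax":0,"ay":0,"az":0,"hand":40},
  {"dx":0.1,"dy":0,"dz":0,"ax":0,"ay":0,"az":0,"hand":40},
  {"dx":0.15,"dy":0,"dz":0,"ax":0,"ay":0,"az":0,"hand":40},
  {"dx":0.15,"dy":0,"dz":0,"ax":0,"ay":0,"az":0,"hand":40},
], newtons=40)

```text
clock: 4.77
eef_pos: [0.4888, 0.169, 0.0762]
orientation: [-3.141, 0.008, 1.732]
wrist_force: [2.7, -13.4, 7.1]
opening: 0.0456
grasp_force: 39.9
```

Request:
apply_moves([
  {"dx":0.05,"dy":0,"dz":0,"ax":0,"ay":0,"az":0,"hand":40},
  {"dx":0.1,"dy":0,"dz":0,"ax":0,"ay":0,"az":0,"hand":40},
  {"dx":0.1,"dy":0,"dz":0,"ax":0,"ay":0,"az":0,"hand":40},
], newtons=40)

```text
clock: 5.02
eef_pos: [0.4887, 0.1691, 0.0762]
orientation: [-3.141, 0.013, 1.729]
wrist_force: [3.8, -20.6, 7.7]
opening: 0.045
grasp_force: 40.0
```

The short jar is at its stop: the force rises with no further motion, after 27 mm of travel. I'll ease off, release, and slide the open fingers along to the next jar.

Request:
apply_moves([
  {"dx":-0.2,"dy":0,"dz":0,"ax":0,"ay":0,"az":0,"hand":40},
  {"dx":-0.22,"dy":0,"dz":0,"ax":0,"ay":0,"az":0,"hand":40},
  {"dx":-0.22,"dy":0,"dz":0,"ax":0,"ay":0,"az":0,"hand":60},
  {"dx":-0.22,"dy":0,"dz":0,"ax":0,"ay":0,"az":0,"hand":88},
  {"dx":-0.22,"dy":0,"dz":0,"ax":0,"ay":0,"az":0,"hand":88},
  {"dx":-0.22,"dy":0,"dz":0,"ax":0,"ay":0,"az":0,"hand":88},
  {"dx":-0.22,"dy":0,"dz":0,"ax":0,"ay":0,"az":0,"hand":88},
  {"dx":-0.22,"dy":0,"dz":0,"ax":0,"ay":0,"az":0,"hand":88},
], newtons=40)

```text
clock: 5.68
eef_pos: [0.4881, 0.1715, 0.0756]
orientation: [-3.141, -0.0, 1.739]
wrist_force: [-0.8, -0.4, -0.2]
opening: 0.0828
grasp_force: 0.0
```

Request:
apply_moves([
  {"dx":-0.5,"dy":0,"dz":0,"ax":0,"ay":0,"az":0,"hand":88},
  {"dx":-1.2,"dy":0,"dz":0,"ax":0,"ay":0,"az":0,"hand":88},
  {"dx":-1.7,"dy":0,"dz":0,"ax":0,"ay":0,"az":0,"hand":88},
  {"dx":-1.9,"dy":0,"dz":0,"ax":0,"ay":0,"az":0,"hand":88},
  {"dx":-1.9,"dy":0,"dz":0,"ax":0,"ay":0,"az":0,"hand":88},
  {"dx":-1.9,"dy":0,"dz":0,"ax":0,"ay":0,"az":0,"hand":88},
], newtons=40)

```text
clock: 6.18
eef_pos: [0.5009, 0.0971, 0.0757]
orientation: [3.141, -0.001, 1.739]
wrist_force: [0.0, 1.0, -0.5]
opening: 0.0881
grasp_force: 0.0
```

```bash
python3 -c "
from h import *
caps('top','t2');caps('scene','s2')"
```

```text
eef [0.5008 0.098  0.0757] [ 3.141e+00 -2.000e-03  1.740e+00] F [-0.2  0.7  0.1] t 6.2333 open 0.08782557056310357
row_jar_1 0.62 c [0.5166 0.0031] r 0.022 ztop 0.116 tool d mm [-96.3  -0.4] px [346. 264.]
row_jar_1 0.57 c [0.4465 0.4888] r 0.023 ztop 0.106 tool d mm [394.4  12.4] px [142. 291.]
row_jar_1 0.54 c [0.5145 0.0386] r 0.0169 ztop 0.116 tool d mm [-60.9   3.5] px [335. 261.]
slim_jar 0.85 c [ 0.4721 -0.2225] r 0.0206 ztop 0.113 tool d mm [-311.1  -82.3] px [444. 282.]
eef [0.5007 0.0978 0.0757] [ 3.142e+00 -1.000e-03  1.741e+00] F [-0.3 -0.5  0. ] t 6.4333 open 0.08797066850907485
short_jar 0.98 c [0.488  0.1693] r 0.025 ztop 0.106 tool d mm [72.6 -0.4] px [312. 262.]
row_jar_1 0.92 c [0.4989 0.1025] r 0.0221 ztop 0.114 tool d mm [ 4.9 -1. ] px [328. 256.]
row_jar_1 0.84 c [0.5137 0.3432] r 0.025 ztop 0.104 tool d mm [239.7  54.3] px [238. 285.]
row_jar_1 0.71 c [0.5129 0.0056] r 0.0251 ztop 0.114 tool d mm [-92.9  -3.6] px [365. 229.]
row_jar_1 0.67 c [0.4437 0.489 ] r 0.0255 ztop 0.104 tool d mm [395.3  10. ] px [188. 327.]
row_jar_1 0.54 c [0.4883 0.0428] r 0.0082 ztop 0.043 tool d mm [-52.1 -21.5] px [353. 255.]
row_jar_1 0.19 c [ 0.6685 -0.0724] r 0.0293 ztop 0.054 tool d mm [-196.1  136.6] px [355. 208.]
slim_jar 0.57 c [ 0.4687 -0.2227] r 0.0233 ztop 0.111 tool d mm [-310.5  -85.8] px [442. 220.]
```

Request:
apply_moves([
  {"dx":0,"dy":0,"dz":0,"ax":0,"ay":0,"az":0,"hand":40},
  {"dx":0,"dy":0,"dz":0,"ax":0,"ay":0,"az":0,"hand":40},
  {"dx":0,"dy":0,"dz":0,"ax":0,"ay":0,"az":0,"hand":40},
  {"dx":0,"dy":0,"dz":0,"ax":0,"ay":0,"az":0,"hand":40},
  {"dx":0,"dy":0,"dz":0,"ax":0,"ay":0,"az":0,"hand":40},
  {"dx":0,"dy":0,"dz":0,"ax":0,"ay":0,"az":0,"hand":40},
  {"dx":0,"dy":0,"dz":0,"ax":0,"ay":0,"az":0,"hand":40},
  {"dx":0,"dy":0,"dz":0,"ax":0,"ay":0,"az":0,"hand":40},
], newtons=40)

```text
clock: 7.25
eef_pos: [0.5009, 0.0962, 0.0757]
orientation: [3.142, -0.0, 1.738]
wrist_force: [0.0, 0.1, 0.3]
opening: 0.0438
grasp_force: 40.0
```

Request:
apply_moves([
  {"dx":0,"dy":0,"dz":0,"ax":0,"ay":0,"az":0,"hand":40},
  {"dx":-0.07,"dy":0,"dz":0,"ax":0,"ay":0,"az":0,"hand":40},
  {"dx":-0.14,"dy":0,"dz":0,"ax":0,"ay":0,"az":0,"hand":40},
  {"dx":-0.21,"dy":0,"dz":0,"ax":0,"ay":0,"az":0,"hand":40},
  {"dx":-0.28,"dy":0,"dz":0,"ax":0,"ay":0,"az":0,"hand":40},
], newtons=40)

```text
clock: 7.67
eef_pos: [0.5028, 0.0856, 0.0757]
orientation: [3.141, -0.001, 1.739]
wrist_force: [-0.5, 4.6, -0.0]
opening: 0.0436
grasp_force: 40.0
```

Request:
apply_moves([
  {"dx":-0.07,"dy":0,"dz":0,"ax":0,"ay":0,"az":0,"hand":40},
  {"dx":-0.14,"dy":0,"dz":0,"ax":0,"ay":0,"az":0,"hand":40},
  {"dx":-0.2,"dy":0,"dz":0,"ax":0,"ay":0,"az":0,"hand":40},
  {"dx":-0.2,"dy":0,"dz":0,"ax":0,"ay":0,"az":0,"hand":40},
], newtons=40)

```text
clock: 8.0
eef_pos: [0.5042, 0.0768, 0.0757]
orientation: [3.141, 0.0, 1.738]
wrist_force: [-0.7, 2.9, -0.7]
opening: 0.0438
grasp_force: 40.0
```

Request:
apply_moves([
  {"dx":-0.06,"dy":0,"dz":0,"ax":0,"ay":0,"az":0,"hand":40},
  {"dx":-0.12,"dy":0,"dz":0,"ax":0,"ay":0,"az":0,"hand":40},
  {"dx":-0.18,"dy":0,"dz":0,"ax":0,"ay":0,"az":0,"hand":40},
  {"dx":-0.18,"dy":0,"dz":0,"ax":0,"ay":0,"az":0,"hand":40},
], newtons=40)

```text
clock: 8.33
eef_pos: [0.5048, 0.0749, 0.0758]
orientation: [3.141, -0.006, 1.743]
wrist_force: [-2.6, 13.5, 1.7]
opening: 0.0437
grasp_force: 40.0
```

Request:
apply_moves([
  {"dx":-0.05,"dy":0,"dz":0,"ax":0,"ay":0,"az":0,"hand":40},
  {"dx":-0.1,"dy":0,"dz":0,"ax":0,"ay":0,"az":0,"hand":40},
  {"dx":-0.1,"dy":0,"dz":0,"ax":0,"ay":0,"az":0,"hand":40},
], newtons=40)

```text
clock: 8.58
eef_pos: [0.5051, 0.0747, 0.0759]
orientation: [3.14, -0.01, 1.747]
wrist_force: [-4.9, 20.8, 3.4]
opening: 0.0437
grasp_force: 40.0
```

Right stop reached too. I'll ease off, release, lift and move towards the slim jar.

Request:
apply_moves([
  {"dx":0.16,"dy":0,"dz":0,"ax":0,"ay":0,"az":0,"hand":40},
  {"dx":0.18,"dy":0,"dz":0,"ax":0,"ay":0,"az":0,"hand":40},
  {"dx":0.18,"dy":0,"dz":0,"ax":0,"ay":0,"az":0,"hand":60},
  {"dx":0.18,"dy":0,"dz":0,"ax":0,"ay":0,"az":0,"hand":88},
  {"dx":0.18,"dy":0,"dz":0,"ax":0,"ay":0,"az":0,"hand":88},
  {"dx":0.18,"dy":0,"dz":0,"ax":0,"ay":0,"az":0,"hand":88},
  {"dx":0.18,"dy":0,"dz":0,"ax":0,"ay":0,"az":0,"hand":88},
  {"dx":0.18,"dy":0,"dz":0,"ax":0,"ay":0,"az":0,"hand":88},
], newtons=40)

```text
clock: 9.25
eef_pos: [0.5049, 0.0726, 0.0757]
orientation: [-3.142, 0.001, 1.738]
wrist_force: [-0.9, 0.1, 0.4]
opening: 0.0818
grasp_force: 0.0
```

Request:
apply_moves([
  {"dx":0,"dy":0,"dz":-0.9,"ax":0,"ay":0,"az":0,"hand":88},
  {"dx":0,"dy":0,"dz":-1.9,"ax":0,"ay":0,"az":0,"hand":88},
  {"dx":0,"dy":0,"dz":-2.9,"ax":0,"ay":0,"az":0,"hand":88},
  {"dx":-0.9,"dy":-0.2,"dz":-3.4,"ax":0,"ay":0,"az":0,"hand":88},
  {"dx":-1.8,"dy":-0.5,"dz":-3.6,"ax":0,"ay":0,"az":0,"hand":88},
  {"dx":-2.7,"dy":-0.8,"dz":-3.6,"ax":0,"ay":0,"az":0,"hand":88},
  {"dx":-3.6,"dy":-1.1,"dz":-3.6,"ax":0,"ay":0,"az":0,"hand":88},
  {"dx":-4.5,"dy":-1.4,"dz":-3.6,"ax":0,"ay":0,"az":0,"hand":88},
], newtons=20)

```text
clock: 9.92
eef_pos: [0.479, -0.1154, 0.2201]
orientation: [3.141, 0.0, 1.738]
wrist_force: [0.6, 0.1, -0.9]
opening: 0.0877
grasp_force: 0.0
```

Request:
apply_moves([
  {"dx":-0.9,"dy":-0.2,"dz":0,"ax":0,"ay":0,"az":0,"hand":88},
  {"dx":-1.8,"dy":-0.5,"dz":0,"ax":0,"ay":0,"az":0,"hand":88},
  {"dx":-2.5,"dy":-0.6,"dz":0,"ax":0,"ay":0,"az":0,"hand":88},
  {"dx":-2.7,"dy":-0.7,"dz":0,"ax":0,"ay":0,"az":0,"hand":88},
  {"dx":-2.7,"dy":-0.7,"dz":0,"ax":0,"ay":0,"az":0,"hand":88},
  {"dx":-2.7,"dy":-0.7,"dz":0,"ax":0,"ay":0,"az":0,"hand":88},
  {"dx":-2.7,"dy":-0.7,"dz":0,"ax":0,"ay":0,"az":0,"hand":88},
  {"dx":-2.7,"dy":-0.7,"dz":0,"ax":0,"ay":0,"az":0,"hand":88},
], newtons=20)

```text
clock: 10.58
eef_pos: [0.4705, -0.2223, 0.2197]
orientation: [3.141, -0.001, 1.742]
wrist_force: [0.2, -0.2, 1.1]
opening: 0.0881
grasp_force: 0.0
```

```bash
python3 -c "
from h import *
caps('wrist','w3');caps('top','t3')"
```

```text
eef [ 0.4705 -0.2226  0.2197] [ 3.141e+00 -1.000e-03  1.742e+00] F [-0.9  0.6 -0.2] t 10.6333 open 0.08767356113450137
slim_jar 0.89 c [ 0.471  -0.2244] r 0.0206 ztop 0.113 tool d mm [-1.9  0.2] px [318. 226.]
slim_jar 0.26 c [ 0.6714 -0.0781] r 0.0263 ztop 0.056 tool d mm [108.2 222.5] px [593.  81.]
eef [ 0.4703 -0.2239  0.2197] [ 3.142 -0.     1.74 ] F [ 0.7  0.2 -0.1] t 10.8333 open 0.08792408999302351
short_jar 0.73 c [0.4889 0.1672] r 0.0222 ztop 0.108 tool d mm [382.4  84.2] px [280. 274.]
row_jar_1 0.9 c [ 0.5193 -0.0122] r 0.0224 ztop 0.115 tool d mm [200.4  83.9] px [353. 261.]
row_jar_1 0.73 c [0.5045 0.0768] r 0.0223 ztop 0.115 tool d mm [290.6  84.3] px [316. 267.]
row_jar_1 0.72 c [0.5141 0.3408] r 0.0228 ztop 0.105 tool d mm [549.3 138.2] px [206. 264.]
row_jar_1 0.58 c [0.512  0.0325] r 0.0225 ztop 0.115 tool d mm [245.7  84.3] px [337. 261.]
row_jar_1 0.56 c [0.4461 0.489 ] r 0.0234 ztop 0.106 tool d mm [706.8  96. ] px [142. 292.]
slim_jar 0.69 c [ 0.4719 -0.2232] r 0.021 ztop 0.113 tool d mm [0.4 1.8] px [442. 280.]
slim_jar 0.68 c [ 0.519  -0.0116] r 0.0226 ztop 0.115 tool d mm [201.   83.8] px [353. 261.]
```

View pics/t3.png

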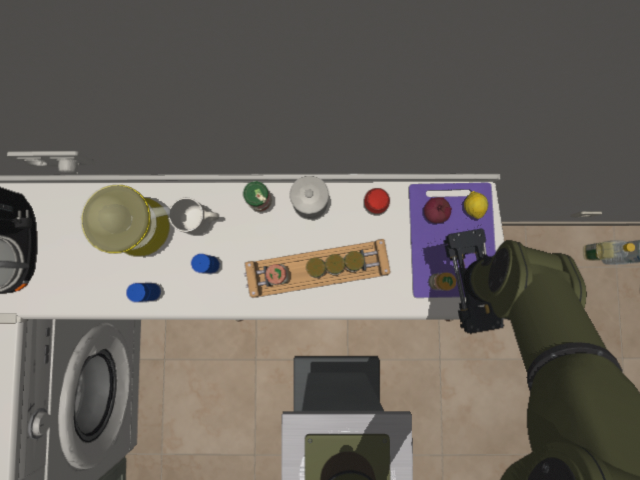

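The overhead view shows the opened gap in the row, between the short pink-capped jar at (277,274) and the first olive cap at (317,267). Its middle is about (0.497, 0.122), with about 94 mm between the two jar centres once scale is corrected. The gripper is over the slim jar, so I'll grasp it now.

Request:
apply_moves([
  {"dx":-0.02,"dy":0.02,"dz":0.9,"ax":0,"ay":0,"az":0,"hand":88},
  {"dx":-0.02,"dy":0.02,"dz":1.8,"ax":0,"ay":0,"az":0,"hand":88},
  {"dx":-0.02,"dy":0.02,"dz":2.6,"ax":0,"ay":0,"az":0,"hand":88},
  {"dx":-0.02,"dy":0.02,"dz":3.3,"ax":0,"ay":0,"az":0,"hand":88},
  {"dx":-0.02,"dy":0.02,"dz":3.6,"ax":0,"ay":0,"az":0,"hand":88},
  {"dx":-0.02,"dy":0.02,"dz":3.6,"ax":0,"ay":0,"az":0,"hand":88},
  {"dx":-0.02,"dy":0.02,"dz":3.6,"ax":0,"ay":0,"az":0,"hand":60},
  {"dx":-0.02,"dy":0.02,"dz":3.6,"ax":0,"ay":0,"az":0,"hand":36},
], newtons=25)

```text
clock: 11.65
eef_pos: [0.4716, -0.2256, 0.0766]
orientation: [3.14, 0.001, 1.738]
wrist_force: [0.3, -0.5, 0.4]
opening: 0.0767
grasp_force: 0.0
```

Request:
apply_moves([
  {"dx":0,"dy":0,"dz":0,"ax":0,"ay":0,"az":0,"hand":36},
  {"dx":0,"dy":0,"dz":0,"ax":0,"ay":0,"az":0,"hand":36},
  {"dx":0,"dy":0,"dz":0,"ax":0,"ay":0,"az":0,"hand":36},
  {"dx":0,"dy":0,"dz":0,"ax":0,"ay":0,"az":0,"hand":36},
  {"dx":0,"dy":0,"dz":0,"ax":0,"ay":0,"az":0,"hand":36},
  {"dx":0,"dy":0,"dz":0,"ax":0,"ay":0,"az":0,"hand":36},
  {"dx":0,"dy":0,"dz":0,"ax":0,"ay":0,"az":0,"hand":36},
  {"dx":0,"dy":0,"dz":0,"ax":0,"ay":0,"az":0,"hand":36},
], newtons=25)

```text
clock: 12.32
eef_pos: [0.4712, -0.2254, 0.076]
orientation: [3.141, 0.0, 1.738]
wrist_force: [0.2, 0.8, 3.9]
opening: 0.0409
grasp_force: 25.0
```

Request:
apply_moves([
  {"dx":0,"dy":0,"dz":-0.8,"ax":0,"ay":0,"az":0,"hand":36},
  {"dx":0,"dy":0,"dz":-1.7,"ax":0,"ay":0,"az":0,"hand":36},
  {"dx":0,"dy":0,"dz":-2.6,"ax":0,"ay":0,"az":0,"hand":36},
  {"dx":0.6,"dy":0.2,"dz":-3.3,"ax":0,"ay":0,"az":0,"hand":36},
  {"dx":1.3,"dy":0.4,"dz":-3.6,"ax":0,"ay":0,"az":0,"hand":36},
  {"dx":2.1,"dy":0.6,"dz":-3.6,"ax":0,"ay":0,"az":0,"hand":36},
  {"dx":3.0,"dy":0.8,"dz":-3.6,"ax":0,"ay":0,"az":0,"hand":36},
  {"dx":3.9,"dy":1.0,"dz":-3.6,"ax":0,"ay":0,"az":0,"hand":36},
], newtons=25)

```text
clock: 12.98
eef_pos: [0.484, -0.0637, 0.2199]
orientation: [3.141, 0.0, 1.737]
wrist_force: [0.3, -0.4, -1.4]
opening: 0.0406
grasp_force: 25.0
```

Request:
apply_moves([
  {"dx":0.9,"dy":0.2,"dz":0,"ax":0,"ay":0,"az":0,"hand":36},
  {"dx":1.8,"dy":0.4,"dz":0,"ax":0,"ay":0,"az":0,"hand":36},
  {"dx":2.7,"dy":0.7,"dz":0,"ax":0,"ay":0,"az":0,"hand":36},
  {"dx":3.5,"dy":0.9,"dz":0,"ax":0,"ay":0,"az":0,"hand":36},
  {"dx":4.2,"dy":1.0,"dz":0,"ax":0,"ay":0,"az":0,"hand":36},
  {"dx":4.55,"dy":1.1,"dz":0,"ax":0,"ay":0,"az":0,"hand":36},
  {"dx":4.55,"dy":1.1,"dz":0,"ax":0,"ay":0,"az":0,"hand":36},
  {"dx":4.55,"dy":1.1,"dz":0,"ax":0,"ay":0,"az":0,"hand":36},
], newtons=25)

```text
clock: 13.65
eef_pos: [0.4969, 0.1222, 0.2193]
orientation: [-3.14, 0.0, 1.74]
wrist_force: [-1.0, -0.7, -0.5]
opening: 0.0409
grasp_force: 25.0
```

Request:
apply_moves([
  {"dx":0,"dy":0,"dz":0,"ax":0,"ay":0,"az":0,"hand":36},
  {"dx":0,"dy":0,"dz":0,"ax":0,"ay":0,"az":0,"hand":36},
  {"dx":0,"dy":0,"dz":0,"ax":0,"ay":0,"az":0,"hand":36},
  {"dx":0,"dy":0,"dz":0,"ax":0,"ay":0,"az":0,"hand":36},
], newtons=25)

```text
clock: 13.98
eef_pos: [0.4974, 0.1207, 0.2197]
orientation: [-3.141, 0.0, 1.736]
wrist_force: [0.3, 0.3, -1.2]
opening: 0.0407
grasp_force: 25.0
```

```bash
python3 -c "
from h import *
caps('wrist','w4');caps('scene','s4')"
```

```text
eef [0.4974 0.121  0.2197] [-3.142  0.     1.737] F [ 0.3  0.6 -1.1] t 14.0333 open 0.04075189875270941
short_jar 0.92 c [0.4889 0.1689] r 0.0227 ztop 0.108 tool d mm [48.7 -0.5] px [317. 160.]
slim_jar 0.87 c [0.4964 0.1238] r 0.0212 ztop 0.257 tool d mm [ 3.  -0.5] px [318. 317.]
eef [0.4974 0.1218 0.2197] [ 3.142 -0.     1.738] F [ 0.8  0.1 -1.2] t 14.2333 open 0.04062062223342695
short_jar 0.84 c [0.4872 0.1662] r 0.0252 ztop 0.106 tool d mm [45.5 -2.7] px [311. 263.]
row_jar_1 0.97 c [0.511  0.0353] r 0.0258 ztop 0.114 tool d mm [-87.6  -1. ] px [354. 237.]
row_jar_1 0.94 c [0.5009 0.0767] r 0.0254 ztop 0.114 tool d mm [-45.   -4.1] px [339. 246.]
row_jar_1 0.74 c [0.4434 0.4886] r 0.0236 ztop 0.104 tool d mm [370.7   7.8] px [186. 328.]
row_jar_1 0.64 c [0.5104 0.3429] r 0.0253 ztop 0.104 tool d mm [215.8  49.7] px [236. 286.]
row_jar_1 0.61 c [ 0.5153 -0.0046] r 0.0304 ztop 0.113 tool d mm [-127.6   -3.3] px [363. 235.]
row_jar_1 0.32 c [ 0.6565 -0.3154] r 0.0209 ztop 0.06 tool d mm [-457.6   84.1] px [426. 184.]
slim_jar 0.9 c [0.491  0.1399] r 0.0135 ztop 0.249 tool d mm [19.  -3.3] px [322. 218.]
```

View pics/w4.png

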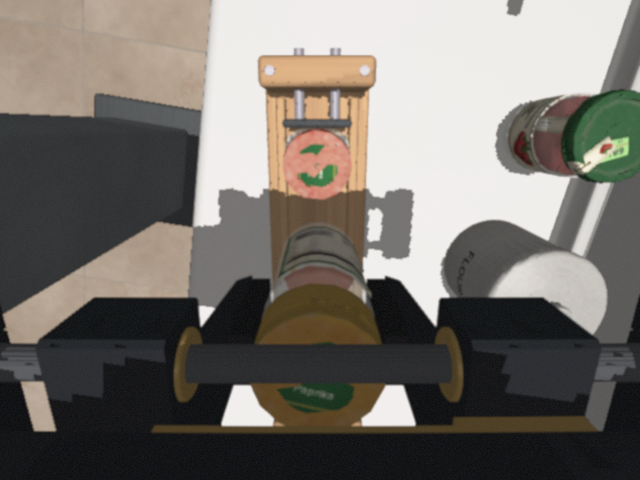

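The wrist view shows the held slim jar (Paprika cap at (318,390)) in line with the row. The short jar is ahead at (317,162), about 47 mm away, as it should be. I'll descend with a 1 mm shift right and stop short of the floor.

Request:
apply_moves([
  {"dx":-0.03,"dy":-0.01,"dz":0.5,"ax":0,"ay":0,"az":0,"hand":36},
  {"dx":-0.03,"dy":-0.01,"dz":0.8,"ax":0,"ay":0,"az":0,"hand":36},
  {"dx":-0.03,"dy":-0.01,"dz":1.0,"ax":0,"ay":0,"az":0,"hand":36},
  {"dx":-0.03,"dy":-0.01,"dz":1.1,"ax":0,"ay":0,"az":0,"hand":36},
  {"dx":-0.03,"dy":-0.01,"dz":1.2,"ax":0,"ay":0,"az":0,"hand":36},
  {"dx":-0.03,"dy":-0.01,"dz":1.3,"ax":0,"ay":0,"az":0,"hand":36},
  {"dx":-0.03,"dy":-0.01,"dz":1.4,"ax":0,"ay":0,"az":0,"hand":36},
], newtons=25)

```text
clock: 14.97
eef_pos: [0.4976, 0.1208, 0.1638]
orientation: [3.141, -0.0, 1.738]
wrist_force: [0.2, -0.0, -0.5]
opening: 0.0409
grasp_force: 25.0
```

Request:
apply_moves([
  {"dx":0,"dy":0,"dz":0.15,"ax":0,"ay":0,"az":0,"hand":36},
  {"dx":0,"dy":0,"dz":0.3,"ax":0,"ay":0,"az":0,"hand":36},
  {"dx":0,"dy":0,"dz":0.5,"ax":0,"ay":0,"az":0,"hand":36},
  {"dx":0,"dy":0,"dz":0.7,"ax":0,"ay":0,"az":0,"hand":36},
], newtons=25)

```text
clock: 15.3
eef_pos: [0.4973, 0.1207, 0.1351]
orientation: [3.141, -0.0, 1.738]
wrist_force: [0.9, -0.8, -0.6]
opening: 0.0406
grasp_force: 25.0
```

Request:
apply_moves([
  {"dx":0,"dy":0,"dz":0.2,"ax":0,"ay":0,"az":0,"hand":36},
  {"dx":0,"dy":0,"dz":0.4,"ax":0,"ay":0,"az":0,"hand":36},
  {"dx":0,"dy":0,"dz":0.6,"ax":0,"ay":0,"az":0,"hand":36},
  {"dx":0,"dy":0,"dz":0.8,"ax":0,"ay":0,"az":0,"hand":36},
  {"dx":0,"dy":0,"dz":1.0,"ax":0,"ay":0,"az":0,"hand":36},
  {"dx":0,"dy":0,"dz":1.15,"ax":0,"ay":0,"az":0,"hand":36},
  {"dx":0,"dy":0,"dz":1.25,"ax":0,"ay":0,"az":0,"hand":36},
  {"dx":0,"dy":0,"dz":1.25,"ax":0,"ay":0,"az":0,"hand":36},
], newtons=25)

```text
clock: 15.97
eef_pos: [0.4968, 0.1206, 0.0848]
orientation: [-3.14, 0.0, 1.738]
wrist_force: [-0.5, 0.9, -0.2]
opening: 0.041
grasp_force: 25.0
```

Request:
apply_moves([
  {"dx":0,"dy":0,"dz":0.07,"ax":0,"ay":0,"az":0,"hand":36},
  {"dx":0,"dy":0,"dz":0.14,"ax":0,"ay":0,"az":0,"hand":36},
  {"dx":0,"dy":0,"dz":0.18,"ax":0,"ay":0,"az":0,"hand":36},
  {"dx":0,"dy":0,"dz":0.18,"ax":0,"ay":0,"az":0,"hand":36},
], newtons=25)

```text
clock: 16.3
eef_pos: [0.4973, 0.1208, 0.0786]
orientation: [3.141, -0.0, 1.738]
wrist_force: [0.2, -0.2, -2.0]
opening: 0.0408
grasp_force: 25.0
```

Almost on the floor. I'll touch down, release slowly, then rise.

Request:
apply_moves([
  {"dx":0,"dy":0,"dz":0.03,"ax":0,"ay":0,"az":0,"hand":36},
  {"dx":0,"dy":0,"dz":0.05,"ax":0,"ay":0,"az":0,"hand":36},
  {"dx":0,"dy":0,"dz":0.05,"ax":0,"ay":0,"az":0,"hand":36},
], newtons=25)

```text
clock: 16.55
eef_pos: [0.4975, 0.1207, 0.0783]
orientation: [3.14, -0.0, 1.738]
wrist_force: [-2.2, -0.1, 16.6]
opening: 0.0406
grasp_force: 25.0
```

Request:
apply_moves([
  {"dx":0,"dy":0,"dz":0,"ax":0,"ay":0,"az":0,"hand":46},
  {"dx":0,"dy":0,"dz":0,"ax":0,"ay":0,"az":0,"hand":56},
  {"dx":0,"dy":0,"dz":0,"ax":0,"ay":0,"az":0,"hand":70},
  {"dx":0,"dy":0,"dz":0,"ax":0,"ay":0,"az":0,"hand":86},
  {"dx":0,"dy":0,"dz":0,"ax":0,"ay":0,"az":0,"hand":86},
  {"dx":0,"dy":0,"dz":0,"ax":0,"ay":0,"az":0,"hand":86},
  {"dx":0,"dy":0,"dz":0,"ax":0,"ay":0,"az":0,"hand":86},
  {"dx":0,"dy":0,"dz":0,"ax":0,"ay":0,"az":0,"hand":86},
], newtons=20)

```text
clock: 17.22
eef_pos: [0.4971, 0.1207, 0.0764]
orientation: [-3.141, -0.0, 1.738]
wrist_force: [0.2, 0.9, -0.2]
opening: 0.0859
grasp_force: 0.0
```

Request:
apply_moves([
  {"dx":0,"dy":0,"dz":-0.5,"ax":0,"ay":0,"az":0,"hand":86},
  {"dx":0,"dy":0,"dz":-1.2,"ax":0,"ay":0,"az":0,"hand":86},
  {"dx":0,"dy":0,"dz":-2.0,"ax":0,"ay":0,"az":0,"hand":86},
  {"dx":0,"dy":0,"dz":-2.9,"ax":0,"ay":0,"az":0,"hand":86},
  {"dx":-0.9,"dy":0,"dz":-3.5,"ax":0,"ay":0,"az":0,"hand":86},
  {"dx":-1.8,"dy":0,"dz":-3.8,"ax":0,"ay":0,"az":0,"hand":86},
  {"dx":-2.7,"dy":0,"dz":-3.8,"ax":0,"ay":0,"az":0,"hand":86},
  {"dx":-3.6,"dy":0,"dz":-3.8,"ax":0,"ay":0,"az":0,"hand":86},
], newtons=20)

```text
clock: 17.88
eef_pos: [0.5218, -0.0228, 0.2298]
orientation: [3.139, 0.0, 1.739]
wrist_force: [0.7, -0.3, -0.6]
opening: 0.0863
grasp_force: 0.0
```

Request:
apply_moves([
  {"dx":-0.9,"dy":0,"dz":0,"ax":0,"ay":0,"az":0,"hand":86},
  {"dx":-1.8,"dy":0,"dz":0,"ax":0,"ay":0,"az":0,"hand":86},
  {"dx":-2.7,"dy":0,"dz":0,"ax":0,"ay":0,"az":0,"hand":86},
  {"dx":-3.2,"dy":0,"dz":0,"ax":0,"ay":0,"az":0,"hand":86},
  {"dx":-3.2,"dy":0,"dz":0,"ax":0,"ay":0,"az":0,"hand":86},
  {"dx":-3.2,"dy":0,"dz":0,"ax":0,"ay":0,"az":0,"hand":86},
], newtons=20)

```text
clock: 18.38
eef_pos: [0.5421, -0.1488, 0.2282]
orientation: [-3.141, -0.0, 1.735]
wrist_force: [0.2, 1.4, -0.2]
opening: 0.086
grasp_force: 0.0
```

```bash
python3 -c "
from h import *
caps('top','t5');caps('scene','s5')
a=cv2.imread('pics/t5.png');b=cv2.imread('pics/s5.png')
cv2.imwrite('pics/c5.png',cv2.vconcat([cv2.resize(a[220:320,220:420],(600,300)),cv2.resize(b[190:290,260:460],(600,300))]))"
```

```text
eef [ 0.5423 -0.1469  0.2282] [-3.141e+00 -1.000e-03  1.738e+00] F [ 0.2  1.3 -0.1] t 18.4333 open 0.08575385349377695
short_jar 0.97 c [0.4893 0.168 ] r 0.0225 ztop 0.108 tool d mm [3.193e+02 3.000e-01] px [276. 273.]
row_jar_1 0.9 c [0.5143 0.3408] r 0.0229 ztop 0.105 tool d mm [485.5  53.7] px [206. 264.]
row_jar_1 0.85 c [ 0.5192 -0.012 ] r 0.0224 ztop 0.116 tool d mm [136.8  -0.2] px [353. 261.]
row_jar_1 0.79 c [0.5048 0.0766] r 0.0222 ztop 0.116 tool d mm [226.5   0.3] px [313. 267.]
row_jar_1 0.67 c [0.4459 0.4893] r 0.023 ztop 0.106 tool d mm [643.3  11. ] px [145. 291.]
row_jar_1 0.58 c [0.5105 0.0332] r 0.0242 ztop 0.116 tool d mm [182.9  -1.3] px [338. 263.]
slim_jar 0.6 c [0.6749 0.0915] r 0.045 ztop 0.106 tool d mm [212.9 170.5] px [309. 198.]
slim_jar 0.56 c [0.4974 0.1232] r 0.0205 ztop 0.116 tool d mm [273.7   0.8] px [295. 270.]
eef [ 0.5426 -0.1456  0.2285] [-3.142e+00 -1.000e-03  1.741e+00] F [ 0.2  0.3 -0.8] t 18.6333 open 0.08601693024320504
short_jar 0.96 c [0.4865 0.1689] r 0.0246 ztop 0.106 tool d mm [319.4  -1.9] px [311. 264.]
row_jar_1 0.91 c [0.4433 0.4877] r 0.0245 ztop 0.104 tool d mm [640.9   9.6] px [188. 325.]
row_jar_1 0.78 c [ 0.5175 -0.0136] r 0.0255 ztop 0.113 tool d mm [134.3  -2.4] px [364. 234.]
row_jar_1 0.76 c [0.5119 0.3431] r 0.0242 ztop 0.104 tool d mm [486.8  52.7] px [236. 287.]
row_jar_1 0.66 c [0.5041 0.0365] r 0.0316 ztop 0.114 tool d mm [186.   -7.1] px [354. 237.]
row_jar_1 0.55 c [0.4972 0.0844] r 0.0312 ztop 0.114 tool d mm [234.3  -5.7] px [335. 248.]
slim_jar 0.73 c [0.4944 0.1244] r 0.0223 ztop 0.114 tool d mm [274.2  -1.6] px [325. 253.]
```

View pics/c5.png

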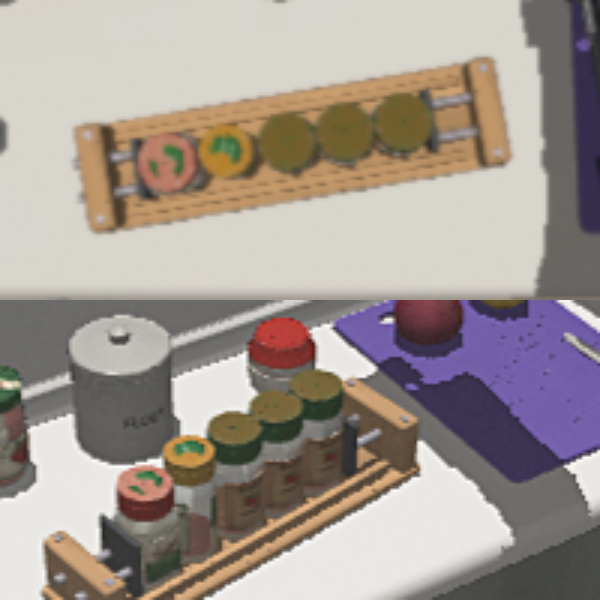

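The slim jar (orange cap at (226,150)) stands upright between the short pink-capped jar at (167,161) and the first olive cap at (287,142). Its top is at z = 0.116, which puts it on the rack's floor. All the jars are upright and the gripper is clear, so I'll hand it in.

```bash
python3 -c "
from plant import arm
print(arm.job_done())"
```

```text
the job is handed in; nothing more can be done
None
```

The slim jar stands upright on the rack's floor, immediately right of the short jar, with the row pushed out to both stops; the job is handed in at about 19 s on the clock, and the hand-in returned no verdict.

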